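# Unbolt the wick chest past its spring safety catch

### The job

Unbolt the low plywood chest: with one fingertip press the long spring catch plate fully down and keep it down while the other finger pushes the bolt's upright thumb block away from the hinged lid, all the way to its stop, so that the lid springs ajar. Then let the catch rise again, so that it secures the drawn bolt, and move the hand clear. Only press and push: grip and lift nothing, and leave the moulds and pliers round the work where they are.

Things in the scene. Friction and masses are not known exactly. Their poses are not given: they have to be found in the camera images.
- chest: Low plywood chest fixed to the table, flat top 70 mm up. Origin on the table under the bolt and catch; it spans x -90..+90 and y -170..+205 mm from there. At yaw 0 its x points away from the robot, y to the robot's left; z is up. The top at y > -35 mm is a fixed deck that carries bolt and catch; at y < -38 mm it is the lid.
- catch_top (a point): Centre of the top face of the catch's press plate: flat steel, 26 (chest x) x 104 (chest y) x 5 mm, at chest x -30, y +35, 106 mm above the table when up; moves straight down only. Parallel to the bolt, on the robot's side of it, 58 mm from its centre line, and long enough for a fingertip to slide along it as the other finger pushes the bolt.
- catch (a joint): How far the catch plate is pressed down, m: 0 up, 0.012 fully down on its stop. Spring 3 N at first, 8 N fully down. Its dog blocks the bolt unless down by over 0.006; hold it at 0.009 to 0.012 until the bolt is at its stop. Let go, it springs up by itself once the bolt is fully drawn.
- bolt_push (a point): Middle of the thumb block's flat face towards the lid (chest -y): push this face towards chest +y. Bolt shut: chest x +28, y +28, 108 mm above the table; it moves with the bolt. Block: dark steel, 26 (x) x 14 (y) mm, top 122 mm above the table, on a flat bar whose top is at 82 mm; guides, bar and lug near it stay below 95 mm, catch plate apart.
- bolt (a joint): How far the bolt is drawn, m, along chest +y: 0 shut, 0.040 fully drawn at its stop. Sliding friction about 2 N; it stays where it is left. Shut, it has about 3 mm of free play before the catch's dog blocks it.
- lid (a joint): Angle of the lid, rad: about 0 shut, held down by the bolt's end; once the bolt is drawn by about 22 mm a spring lifts it by itself to its stop at 0.16 (ajar, edge 20 mm up). Lid 180 x 130 mm, hinged on its edge farthest from the catch (chest -y).
- deck_mould: Bystander: short silicone candle mould, 68 mm wide, 78 mm tall, standing loose on the deck of the chest at its end away from the lid (near chest x -45, y +163). Origin at the centre of its underside.
- mould_a: Bystander: silicone candle mould, a plain round tub 66 mm wide, 92 mm tall, standing behind the chest. Origin at the centre of its underside.
- mould_b: Bystander: silicone candle mould, 68 mm wide, 88 mm tall, standing behind the chest. Origin at the centre of its underside.
- pliers: Bystander: pliers lying flat beside the lid end of the chest, 172 x 54 x 12 mm. Origin at the centre of the underside.

How it is judged:
By the outcome, as a careful person would: the job done as asked, in the order asked, and still so for the second after the job is handed in, with the robot touching nothing.
It also fails if it takes over 35 s, if anything falls off the work surface, if the arm or the gripper's body presses on something with over 40 N, if the wrist force passes 120 N, or if a joint passes its speed limit or range.

### The arm

A 6-joint arm with a two-finger parallel gripper is mounted at the origin on a cart in front of the work surface, level with it; the furniture and walls round the work are solid. World frame = base frame: x ahead of the robot, y to its left, z up, the work surface at z = 0. Lengths are in m, angles in rad, forces in N, time in s.
With the tool pointing down it reaches from about 0.25 to 0.775 m from the base axis. Payload 4 kg.
Tool frame: the origin (TCP) lies on the centre line of the jaws, within the pads' length; the fingertips stand 8 mm ahead of it and the grasp point (between the pads) lies 11 mm behind it; z points along the fingers, y is the direction in which the jaws open and shut (so a half turn about z gives the same grasp; the last joint's range is limited). The gripper opens to 94 mm and grips with 3 to 60 N. Pads are 16 mm wide; open, the fingers measure 119 mm over their backs; the gripper's body (75 mm by 177 mm) begins 78 mm behind the grasp point.
Start: joints at [-1.398, 0.087, 1.371, -0, 1.684, -0.103], TCP at [0.15, -0.529, 0.214] pointing down, gripper open.
Joint ranges: [-3.1, 3.1], [-0.76, 2.03], [0.27, 2.55], [-1.08, 4.22], [0.17, 2.65], [-2.57, 2.57]. Speed limits (rad/s): [2.79, 2.79, 3.14, 3.14, 3.14, 3.14].

### API

Orientations are given as [roll, pitch, yaw] about the fixed x, y, z axes, in that order (R = Rz(yaw) Ry(pitch) Rx(roll)).
In Python, from bench import * gives the robot as it stands.
- The arm moves only by the tool step_arm, never from a script. Its argument "steps" is a list of rows, each an object of numbers: "jaw": the opening, from 0 (shut) to 1 (fully open); "tx", "ty", "tz": the shift along the tool's x, y, z in m; "ax", "ay", "az": the turn, a rotation vector about the tool's x, y, z in rad. In form: [{"jaw": .., "tx": .., "ty": .., "tz": .., "ax": .., "ay": .., "az": ..}, ...]. A call has 1 to 8 rows; each row is the pose to reach, as a shift and turn from the pose measured when the call began, along the tool's axes at that moment; what a row does not reach only later rows make up. A row lasts 1/10 s, in which the tool goes at most 50 mm and 8.59 degrees, less where a joint would pass 70% of its speed; a pose out of reach is approached as far as the arm can. A call with a gripper value outside its range is refused whole. The fingers move at their own pace and stop on an object; the grip force is fixed at half the most. Time passes only in rows, so rows that repeat a pose let the fingers close. It gives the time, the measured TCP pose, the force and the opening at its end, in the units of the state.
- get_obs(): the state, without advancing time (a new reading comes with each control period).
- snapshot(name): name is "side" or "top" or "wrist"; returns (picture, depth): 400x640x3 uint8, red, green, blue; 400x640 float32, m along the optical axis (not along the pixel's ray), 0 where there is no reading.
- camera_model(name): a dict with "intrinsics" (3x3 intrinsics, pixels), "origin" and "orientation" of the camera in the world. Camera axes: x right, y down, z forward; pixel columns grow to the right and rows downward; lengths in m; the calibration is good to about 2 mm. The wrist camera is an equidistant fisheye: a pixel r from the principal point sees the ray r / f radians off the axis. A picture is of the moment at which its call begins: read the wrist's pose just before it. camera_model takes no time and is no camera call; for the wrist camera it gives the pose at the moment of the call.
- close_job(): hands the job in, once; it reports no verdict.
Trained networks look in the newest picture that a camera, given by its name, has taken for a name from the list of things; names that differ only in an ending like _2 or _b are one class to them, and where a whole thing is asked for, a point or a joint stands for the part that bears it (a point fixed in the world has none). Each returns a list of dicts, best first, with "confidence" (0 to 1); they miss things now and then, are a little off and sometimes report something else, mostly with a low value. They report only what shows in the picture. A call takes as long as a camera call.
- silhouettes(camera, query): "pixels" (400x640 bool, what is visible of it) and "rect" ([left, top, right, bottom] in pixels, round what is visible of it).
The state is a dict: "time": time; "joint_positions": joint angles; "qvel": joint speeds; "joint_torque": joint torques, N m; "tool_pos": TCP position; "ee_rot": TCP orientation; "wrist_force": force on the tool from outside, world axes, zero at the start; "wrist_torque": the same for the moment, N m; "width": finger opening in m.
Only numpy, scipy, OpenCV 4.12 (cv2) and the standard library are available. Lean on these libraries where they do the work, as an engineer would, in place of code of your own. Each camera call takes 0.05 s, during which the arm holds its last target. There are 200 camera calls.

## Working session

There is one attempt and no reset: what is moved stays moved. The work goes in short steps, Python scripts to look and compute and a tool call to move; the robot and the scene stay as the last step left them, time stands still between calls to the robot, and variables do not carry over. Pictures are saved under pics/ and viewed, about 8 in all and at most 12, crops included, and the job is handed in when it is done.

Besides the shell and the picture viewer there is one more tool, called after "Emit:" in YAML: its name, and indented under it one key for each argument. step_arm: Moves the arm, as the interface text tells. Its arguments: {"type":"object","properties":{"steps":{"type":"array"}},"required":["steps"]}

```bash
mkdir -p pics; cat > h.py <<'E'
from bench import *
import numpy as np, cv2
from scipy.spatial.transform import Rotation as R
def cam(n):
    c=camera_model(n); K=np.array(c["intrinsics"]); o=np.array(c["origin"]); q=np.array(c["orientation"])
    Rm=q if q.shape==(3,3) else (R.from_euler('xyz',q).as_matrix() if q.size==3 else None)
    return K,o,Rm
def cloud(n,d):
    K,o,Rm=cam(n); v,u=np.mgrid[:400,:640]
    P=np.stack([(u-K[0,2])/K[0,0]*d,(v-K[1,2])/K[1,1]*d,d],-1)
    return P@Rm.T+o
def save(n,p): cv2.imwrite('pics/'+n+'.png',p[:,:,::-1])
E
python3 - <<'E'
from h import *
print(get_obs())
for n in("top","side"):
    print(camera_model(n))
    p,d=snapshot(n); save(n+'0',p); np.save(n+'0.npy',d); C=cloud(n,d)
    for q in("catch_top","bolt_push","chest","lid","deck_mould","pliers"):
        for s in silhouettes(n,q)[:2]:
            m=s["pixels"]&(d>0); print(n,q,round(s["confidence"],2),s["rect"],np.median(C[m],0).round(3) if m.any() else 0, np.percentile(C[m],[5,95],axis=0).round(3).tolist() if m.any() else 0)
a=cv2.imread('pics/top0.png');b=cv2.imread('pics/side0.png')
E
```

```text
{'time': 0.0, 'joint_positions': array([-1.39805052e+00,  8.79855012e-02,  1.37219014e+00, -1.51418413e-05,
        1.68356996e+00, -1.03109103e-01]), 'qvel': array([-1.02029844e-03, -1.14846558e-03,  3.64987788e-04,  4.40800604e-04,
        9.97120418e-05,  1.20635387e-03]), 'joint_torque': array([ 1.48740787e-05, -3.40186429e+01, -3.02421641e+01,  7.17672310e-02,
        3.30538850e-02, -1.57912750e-04]), 'tool_pos': array([ 0.14970281, -0.5287158 ,  0.21231999]), 'ee_rot': array([-3.13944959e+00, -2.06626391e-04,  2.75852996e-01]), 'wrist_force': array([ 0.28151736,  0.10645335, -0.77596381]), 'wrist_torque': array([ 0.01011959,  0.02285207, -0.02896855]), 'width': 0.09381140489728539}
{'intrinsics': array([[405.42321839,   0.        , 324.17023439],
       [  0.        , 405.42321839, 193.33614538],
       [  0.        ,   0.        ,   1.        ]]), 'origin': array([ 0.49351612, -0.04211316,  1.14466955]), 'orientation': array([-3.04117   ,  0.01827942, -1.5569163 ])}
top bolt_push 0.68 [342.2, 180.8, 399.9, 255.2] [ 0.53  -0.141  0.069] [[0.452, -0.199, 0.065], [0.614, -0.082,
[... 761 characters left out ...]
': array([ 0.51973681, -0.98415165,  0.6738625 ]), 'orientation': array([-2.11738086, -0.00522661, -0.07151171])}
side catch_top 0.58 [279.7, 174.4, 302.4, 198.9] [ 0.495 -0.006  0.106] [[0.481, -0.053, 0.09], [0.518, 0.036, 0.108]]
side bolt_push 0.62 [298.7, 175.4, 315.7, 212.9] [ 0.55  -0.014  0.092] [[0.529, -0.087, 0.08], [0.562, 0.001, 0.121]]
side chest 0.48 [301.5, 177.0, 318.3, 213.5] [ 0.55  -0.014  0.092] [[0.531, -0.087, 0.079], [0.561, 0.0, 0.121]]
side deck_mould 0.82 [264.2, 144.7, 289.1, 180.0] [0.462 0.095 0.122] [[0.433, 0.087, 0.078], [0.491, 0.144, 0.146]]
side pliers 0.32 [267.6, 207.4, 347.4, 246.9] [ 0.533 -0.15   0.07 ] [[0.455, -0.205, 0.067], [0.614, -0.086, 0.073]]
```

View pics/top0.png

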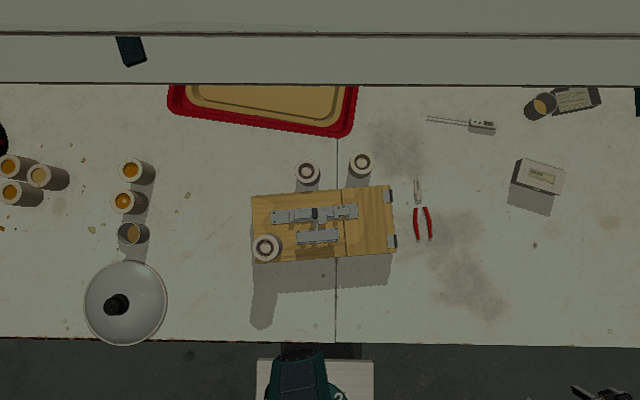

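View pics/side0.png

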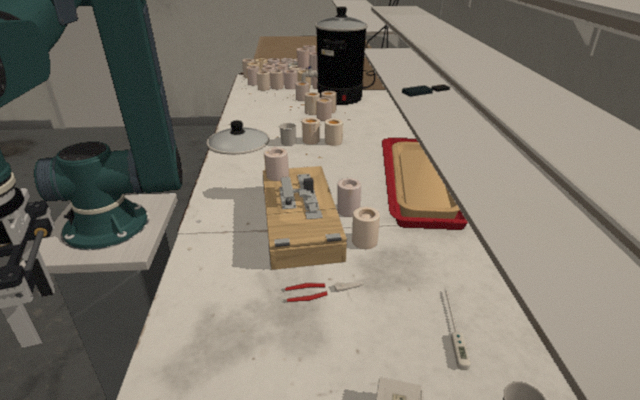

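The top view shows the chest at cols 251–397, rows 183–263, with the plate near (318,236) and the thumb block near (315,213). The side view agrees: plate near (288,187), block near (307,183). Next I fit the chest's pose.

```bash
python3 - <<'E'
from h import *
C={n:cloud(n,np.load(n+'0.npy')) for n in("top","side")}
for n in C:
    P=C[n].reshape(-1,3)
    roi=(P[:,0]>.40)&(P[:,0]<.66)&(P[:,1]>-.24)&(P[:,1]<.2)
    P=P[roi]
    for nm,lo,hi,rx in(("top70",.062,.076,None),("plate",.1015,.112,(.46,.53,-.08,.07)),("block",.115,.13,(.5,.6,-.08,.07)),("any>95",.095,.13,(.4,.62,-.2,.07))):
        m=(P[:,2]>lo)&(P[:,2]<hi)
        if rx: m&=(P[:,0]>rx[0])&(P[:,0]<rx[1])&(P[:,1]>rx[2])&(P[:,1]<rx[3])
        q=P[m]
        if len(q)<4: print(n,nm,len(q));continue
        r=cv2.minAreaRect((q[:,:2]*1000).astype(np.float32))
        print(n,nm,len(q),np.round(r[0],1),np.round(r[1],1),round(r[2],2),'z',np.median(q[:,2]).round(4), 'mean',q.mean(0).round(4))
# hinge/edge fit & shelf
P=C["top"]
print("shelf", [P[v,315].round(3).tolist() for v in (20,60,80,90,150)])
print("moulds",[P[v,u].round(3).tolist() for v,u in((166,308),(158,361))])
s=cv2.imread('pics/side0.png')[140:270,240:370]; t=cv2.imread('pics/top0.png')[170:275,240:410]
cv2.imwrite('pics/c1.png',cv2.resize(t,None,fx=4.6,fy=4.6,interpolation=cv2.INTER_CUBIC))
E
```

```text
top top70 7871 [547.8 -17.7] [233.6 377. ] 5.45 z 0.0689 mean [ 0.5256 -0.0328  0.069 ]
top plate 389 [489.7  -4.6] [ 25.8 103.7] 5.55 z 0.1046 mean [ 0.4897 -0.0039  0.1047]
top block 57 [547.5   1.9] [23.1 12.8] 1.05 z 0.1199 mean [0.5473 0.0019 0.1201]
top any>95 485 [518.2  -1.9] [ 83.1 103.7] 5.5 z 0.1048 mean [ 0.4976 -0.0039  0.1062]
side top70 4585 [546.6 -18.1] [226.  380.3] 5.34 z 0.0702 mean [ 0.5296 -0.0686  0.0703]
side plate 199 [491.9  -5.5] [ 25.7 102.5] 5.9 z 0.106 mean [ 0.4922 -0.0088  0.1059]
side block 43 [549.5   1.1] [25.5 13. ] 5.6 z 0.1204 mean [ 0.5488 -0.0011  0.1197]
side any>95 314 [520.7  -3. ] [ 83.5 102.5] 4.83 z 0.1062 mean [ 0.5123 -0.0071  0.1073]
shelf [[0.911, -0.004, 0.387], [0.914, 0.003, 0.198], [0.863, 0.002, 0.199], [0.899, 0.01, 0.034], [0.733, 0.008, -0.001]]
moulds [[0.68, 0.025, 0.04], [0.697, -0.118, 0.075]]
```

View pics/c1.png

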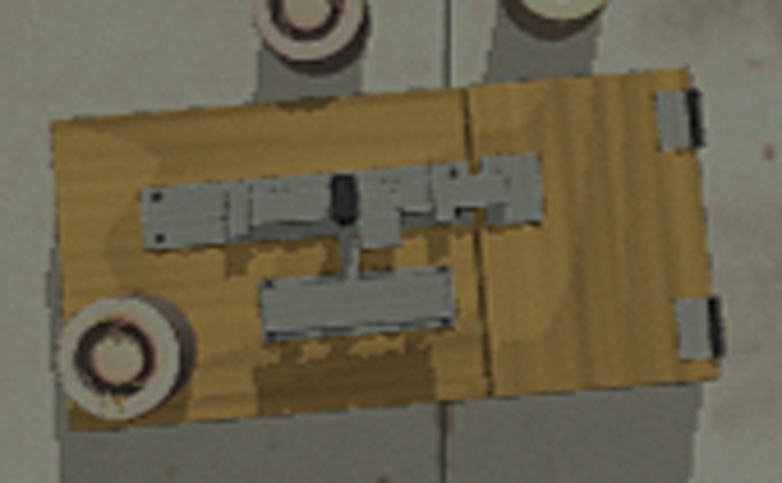

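The plate measures 26 x 104 mm at z 0.105–0.106, and the block sits 58 mm from it; both match the text. Yaw is about +0.096 and the chest origin about (0.524, -0.037). The crop shows the block at (343,200), the plate at (357,303), and a clear run on the deck.

```bash
cat >> h.py <<'E'
O=np.array([.5241,-.0369]); YAW=.096
def goal(cx,cy,ztip,tilt,dy=.029):
    c,s=np.cos(YAW),np.sin(YAW); xy=O+np.array([[c,-s],[s,c]])@[cx,cy]
    Rg=(R.from_euler('z',YAW+np.pi/2)*R.from_euler('x',np.pi)*R.from_euler('x',tilt))
    return np.r_[xy,ztip]-Rg.as_matrix()@[0,-dy,.008], Rg
def row(p,Rg):
    o=get_obs(); R0=R.from_euler('xyz',o["ee_rot"])
    return (R0.inv().apply(p-o["tool_pos"])).round(4),(R0.inv()*Rg).as_rotvec().round(4)
def tips(dy=.029):
    o=get_obs(); R0=R.from_euler('xyz',o["ee_rot"]); c,s=np.cos(YAW),np.sin(YAW)
    for n,k in(("A",-1),("B",1)):
        t=o["tool_pos"]+R0.apply([0,k*dy,.008]); d=t[:2]-O
        print(n,"chest",np.round([c*d[0]+s*d[1],-s*d[0]+c*d[1],t[2]],4))
    print("F",o["wrist_force"].round(1),"w",round(o["width"],4),"t",o["time"],"j",o["joint_positions"].round(2))
E
python3 -c "
from h import *
p,g=goal(-.030,.008,.165,-.04); print(p,*row(p,g))"
```

```text
[ 0.52199625 -0.02906558  0.17415329] [ 0.4944 -0.3799  0.0393] [-0.0332  0.0279 -1.3908]
```

Emit:
step_arm:
  steps:
    - {"jaw": 0.485, "tx": 0.494, "ty": -0.38, "tz": 0.039, "ax": -0.033, "ay": 0.028, "az": -1.391}
    - {"jaw": 0.485, "tx": 0.494, "ty": -0.38, "tz": 0.039, "ax": -0.033, "ay": 0.028, "az": -1.391}
    - {"jaw": 0.485, "tx": 0.494, "ty": -0.38, "tz": 0.039, "ax": -0.033, "ay": 0.028, "az": -1.391}
    - {"jaw": 0.485, "tx": 0.494, "ty": -0.38, "tz": 0.039, "ax": -0.033, "ay": 0.028, "az": -1.391}
    - {"jaw": 0.485, "tx": 0.494, "ty": -0.38, "tz": 0.039, "ax": -0.033, "ay": 0.028, "az": -1.391}
    - {"jaw": 0.485, "tx": 0.494, "ty": -0.38, "tz": 0.039, "ax": -0.033, "ay": 0.028, "az": -1.391}
    - {"jaw": 0.485, "tx": 0.494, "ty": -0.38, "tz": 0.039, "ax": -0.033, "ay": 0.028, "az": -1.391}
    - {"jaw": 0.485, "tx": 0.494, "ty": -0.38, "tz": 0.039, "ax": -0.033, "ay": 0.028, "az": -1.391}

```text
time: 1.5
tool_pos: [0.3888, -0.2071, 0.1888]
ee_rot: [3.105, -0.003, 1.481]
wrist_force: [0.0, -0.8, -0.9]
width: 0.0458
```

```bash
python3 -c "
from h import *
p,g=goal(-.030,.008,.165,-.04); print(p,*row(p,g)); tips()"
```

```text
[ 0.52199625 -0.02906558  0.17415329] [0.1892 0.1161 0.0194] [-0.0034  0.0044 -0.1855]
A chest [-0.1792 -0.1512  0.1797]
B chest [-0.1222 -0.1619  0.1819]
F [ 0.  -0.8 -0.9] w 0.0458 t 1.5 j [-0.63 -0.18  1.68  0.02  1.62 -0.54]
```

Emit:
step_arm:
  steps:
    - {"jaw": 0.485, "tx": 0.189, "ty": 0.116, "tz": 0.0195, "ax": -0.003, "ay": 0.004, "az": -0.1855}
    - {"jaw": 0.485, "tx": 0.189, "ty": 0.116, "tz": 0.0195, "ax": -0.003, "ay": 0.004, "az": -0.1855}
    - {"jaw": 0.485, "tx": 0.189, "ty": 0.116, "tz": 0.0195, "ax": -0.003, "ay": 0.004, "az": -0.1855}
    - {"jaw": 0.485, "tx": 0.189, "ty": 0.116, "tz": 0.0195, "ax": -0.003, "ay": 0.004, "az": -0.1855}
    - {"jaw": 0.485, "tx": 0.189, "ty": 0.116, "tz": 0.0195, "ax": -0.003, "ay": 0.004, "az": -0.1855}
    - {"jaw": 0.485, "tx": 0.189, "ty": 0.116, "tz": 0.0195, "ax": -0.003, "ay": 0.004, "az": -0.1855}
    - {"jaw": 0.485, "tx": 0.189, "ty": 0.116, "tz": 0.0195, "ax": -0.003, "ay": 0.004, "az": -0.1855}
    - {"jaw": 0.485, "tx": 0.189, "ty": 0.116, "tz": 0.0195, "ax": -0.003, "ay": 0.004, "az": -0.1855}

```text
time: 2.3
tool_pos: [0.5214, -0.0302, 0.1742]
ee_rot: [3.102, 0.001, 1.666]
wrist_force: [-0.2, -0.3, -0.3]
width: 0.0457
```

```bash
python3 -c "
from h import *
tips()
for z in (.165,.125,.112): p,g=goal(-.030,.008,z,-.04); print(z,*row(p,g))
p,d=snapshot('wrist'); save('w1',p); print(camera_model('wrist'))
p,d=snapshot('side'); cv2.imwrite('pics/s1.png',cv2.resize(p[60:270,200:420,::-1],None,fx=2.8,fy=2.8,interpolation=cv2.INTER_CUBIC))"
```

```text
A chest [-0.0307  0.0069  0.1651]
B chest [0.0273 0.0069 0.1674]
F [-0.2 -0.3 -0.3] w 0.0457 t 2.3 j [-0.17  0.01  1.53  0.01  1.56 -0.27]
0.165 [0.0011 0.0007 0.0001] [-0.0005  0.001  -0.0012]
0.125 [ 0.0011 -0.0009  0.0401] [-0.0005  0.001  -0.0012]
0.112 [ 0.0011 -0.0014  0.053 ] [-0.0005  0.001  -0.0012]
{'intrinsics': array([[309.70691629,   0.        , 322.45512479],
       [  0.        , 309.70691629, 194.19170276],
       [  0.        ,   0.        ,   1.        ]]), 'origin': array([0.50782739, 0.03553638, 0.34387655]), 'orientation': array([ 2.91039844, -0.04022127,  0.09444908])}
```

View pics/w1.png

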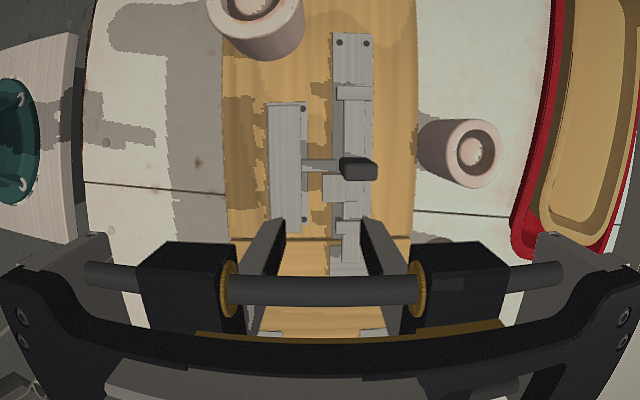

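The wrist view shows the fingertips at about (275,225) and (373,225). The left one lines up with the plate (287,165) and the right one with the bolt line, on the lid side of the block (358,168). Now I descend.

Emit:
step_arm:
  steps:
    - {"jaw": 0.485, "tx": 0.001, "ty": -0.0005, "tz": 0.025}
    - {"jaw": 0.485, "tx": 0.001, "ty": -0.001, "tz": 0.04}
    - {"jaw": 0.485, "tx": 0.001, "ty": -0.0014, "tz": 0.053}
    - {"jaw": 0.485, "tx": 0.001, "ty": -0.0014, "tz": 0.053}

```text
invalid input
```

```bash
python3 -c "
from h import *
tips()
p,g=goal(-.030,.008,.0955,-.04); print(*row(p,g))"
```

```text
A chest [-0.0307  0.0067  0.1652]
B chest [0.0273 0.0066 0.1676]
F [ 0.2 -0.   0.1] w 0.0456 t 2.4 j [-0.17  0.01  1.53  0.01  1.56 -0.27]
[ 0.0014 -0.0021  0.0697] [ 0.      0.0008 -0.0019]
```

All the keys are required, so I resend with them.

Emit:
step_arm:
  steps:
    - {"jaw": 0.485, "tx": 0.001, "ty": -0.0005, "tz": 0.025, "ax": 0, "ay": 0, "az": 0}
    - {"jaw": 0.485, "tx": 0.001, "ty": -0.001, "tz": 0.04, "ax": 0, "ay": 0, "az": 0}
    - {"jaw": 0.485, "tx": 0.001, "ty": -0.0014, "tz": 0.053, "ax": 0, "ay": 0, "az": 0}
    - {"jaw": 0.485, "tx": 0.001, "ty": -0.0014, "tz": 0.053, "ax": 0, "ay": 0, "az": 0}

```text
time: 2.8
tool_pos: [0.5205, -0.03, 0.1193]
ee_rot: [3.105, -0.0, 1.663]
wrist_force: [-0.2, 0.4, -0.8]
width: 0.0454
```

```bash
python3 -c "
from h import *
tips()
p,g=goal(-.030,.008,.0955,-.04); print(*row(p,g))"
```

```text
A chest [-0.0316  0.0073  0.1103]
B chest [0.0263 0.0071 0.1124]
F [-0.2  0.4 -0.8] w 0.0454 t 2.8 j [-0.17  0.03  1.61  0.01  1.46 -0.27]
[0.0008 0.0011 0.0147] [-0.0039 -0.     -0.0034]
```

Emit:
step_arm:
  steps:
    - {"jaw": 0.485, "tx": 0.0008, "ty": 0.001, "tz": 0.006, "ax": -0.004, "ay": 0, "az": -0.003}
    - {"jaw": 0.485, "tx": 0.0008, "ty": 0.001, "tz": 0.012, "ax": -0.004, "ay": 0, "az": -0.003}
    - {"jaw": 0.485, "tx": 0.0008, "ty": 0.001, "tz": 0.012, "ax": -0.004, "ay": 0, "az": -0.003}
    - {"jaw": 0.485, "tx": 0.0008, "ty": 0.001, "tz": 0.012, "ax": -0.004, "ay": 0, "az": -0.003}

```text
time: 3.2
tool_pos: [0.5226, -0.0296, 0.1089]
ee_rot: [3.099, 0.002, 1.666]
wrist_force: [0.1, -1.3, 4.6]
width: 0.046
```

```bash
python3 -c "
from h import *
tips()
p,g=goal(-.030,.008,.0955,-.04); print(*row(p,g))"
```

```text
A chest [-0.0294  0.0074  0.0997]
B chest [0.0285 0.0074 0.1022]
F [ 0.1 -1.3  4.6] w 0.046 t 3.2 j [-0.17  0.04  1.63  0.01  1.43 -0.27]
[ 0.0006 -0.0007  0.0042] [ 0.0023  0.0016 -0.0003]
```

Emit:
step_arm:
  steps:
    - {"jaw": 0.485, "tx": 0.0006, "ty": -0.0006, "tz": 0.005, "ax": 0.002, "ay": 0.001, "az": 0}
    - {"jaw": 0.485, "tx": 0.0006, "ty": -0.0006, "tz": 0.005, "ax": 0.002, "ay": 0.001, "az": 0}
    - {"jaw": 0.485, "tx": 0.0006, "ty": -0.0006, "tz": 0.005, "ax": 0.002, "ay": 0.001, "az": 0}

```text
time: 3.5
tool_pos: [0.5227, -0.0296, 0.1057]
ee_rot: [3.1, 0.002, 1.666]
wrist_force: [-2.4, -1.3, 6.9]
width: 0.0456
```

```bash
python3 -c "
from h import *
tips()
p,g=goal(-.030,.062,.0955,-.04); print(*row(p,g))
p,d=snapshot('side'); cv2.imwrite('pics/s2.png',cv2.resize(p[60:270,200:420,::-1],None,fx=2.8,fy=2.8,interpolation=cv2.INTER_CUBIC))"
```

```text
A chest [-0.0294  0.0074  0.0965]
B chest [0.0286 0.0073 0.0989]
F [-2.4 -1.3  6.9] w 0.0456 t 3.5 j [-0.17  0.04  1.63  0.01  1.42 -0.27]
[ 0.0546 -0.0007  0.0009] [ 0.0018  0.0022 -0.0003]
```

View pics/s2.png

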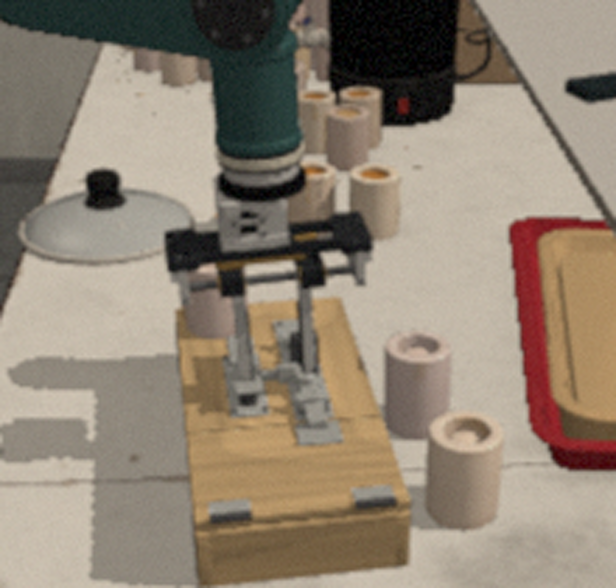

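The side view shows the left finger on the plate (245,390) and the right one just on the lid side of the block (305,370). I press about 2 mm further.

Emit:
step_arm:
  steps:
    - {"jaw": 0.485, "tx": 0.001, "ty": -0.0006, "tz": 0.004, "ax": 0, "ay": 0, "az": 0}
    - {"jaw": 0.485, "tx": 0.001, "ty": -0.0006, "tz": 0.004, "ax": 0, "ay": 0, "az": 0}

```text
time: 3.75
tool_pos: [0.5227, -0.0295, 0.1036]
ee_rot: [3.098, 0.005, 1.667]
wrist_force: [-1.7, -1.0, 6.5]
width: 0.0455
```

```bash
python3 -c "
from h import *
tips()
p,g=goal(-.030,.062,.0955,-.04); print(*row(p,g))"
```

```text
A chest [-0.0294  0.0074  0.0944]
B chest [0.0286 0.0074 0.0969]
F [-1.7 -1.   6.5] w 0.0455 t 3.75 j [-0.17  0.04  1.64  0.01  1.42 -0.27]
[ 0.0545 -0.0006 -0.0013] [0.0035 0.0046 0.    ]
```

Emit:
step_arm:
  steps:
    - {"jaw": 0.485, "tx": 0.005, "ty": -0.0006, "tz": 0.002, "ax": 0, "ay": 0, "az": 0}
    - {"jaw": 0.485, "tx": 0.01, "ty": -0.0006, "tz": 0.002, "ax": 0, "ay": 0, "az": 0}
    - {"jaw": 0.485, "tx": 0.014, "ty": -0.0006, "tz": 0.002, "ax": 0, "ay": 0, "az": 0}
    - {"jaw": 0.485, "tx": 0.018, "ty": -0.0006, "tz": 0.002, "ax": 0, "ay": 0, "az": 0}
    - {"jaw": 0.485, "tx": 0.022, "ty": -0.0006, "tz": 0.002, "ax": 0, "ay": 0, "az": 0}

```text
time: 4.25
tool_pos: [0.5224, -0.0115, 0.1046]
ee_rot: [3.093, 0.014, 1.666]
wrist_force: [0.2, -9.2, 7.7]
width: 0.0458
```

```bash
python3 -c "
from h import *
tips()
p,g=goal(-.030,.062,.0945,-.04); print(*row(p,g))"
```

```text
A chest [-0.0279  0.0253  0.0952]
B chest [0.0301 0.0253 0.098 ]
F [ 0.2 -9.2  7.7] w 0.0458 t 4.25 j [-0.13  0.04  1.64 -0.    1.41 -0.22]
[ 0.0366 -0.0021  0.0003] [ 0.0091  0.0138 -0.0006]
```

Fy is up to 9 N. I check whether the bolt is moving.

```bash
cat >> h.py <<'E'
def look(f=None):
    c,s=np.cos(YAW),np.sin(YAW)
    for n in("top","side"):
        p,d=snapshot(n); P=cloud(n,d).reshape(-1,3); D=P[:,:2]-O; X=c*D[:,0]+s*D[:,1]; Y=-s*D[:,0]+c*D[:,1]; Z=P[:,2]
        m=(abs(X-.028)<.011)&(Z>.112)&(Z<.128)&(Y>-.02)&(Y<.11)
        if m.any(): print(n,"z112-128 Y hist",np.histogram(Y[m],np.arange(-.02,.111,.01))[0])
        l=(abs(X)<.08)&(Y>-.06)&(Y<-.042)&(Z<.13); print(n,"lid edge z",np.median(Z[l]).round(4) if l.any() else 0)
        q=(abs(X+.03)<.010)&(Y>-.012)&(Y<.082)&(Z<.12)&(Z>.085); print(n,"plate z",np.percentile(Z[q],[20,50,80]).round(4) if q.any() else 0,q.sum())
        if f==n: w=p[60:270,200:420,::-1] if n=="side" else p[170:275,240:410,::-1]; cv2.imwrite('pics/%s_%d.png'%(n,get_obs()["time"]*100),cv2.resize(w,None,fx=2.8,fy=2.8,interpolation=cv2.INTER_CUBIC))
E
python3 -c "
from h import *
look(); tips()
p,d=snapshot('wrist'); save('w2',p)
p,g=goal(-.030,.062,.0945,-.04); print(*row(p,g))"
```

```text
top lid edge z 0.0691
top plate z [0.092  0.0933 0.0935] 7
side z112-128 Y hist [ 0  0  0 22  5 12  6  0  0  0  0  0  0]
side lid edge z 0.0708
side plate z [0.0943 0.0956 0.1053] 118
A chest [-0.0279  0.0259  0.0951]
B chest [0.0301 0.0259 0.098 ]
F [ 0.4 -8.4  6.5] w 0.0455 t 4.35 j [-0.13  0.04  1.64 -0.    1.41 -0.22]
[ 0.036  -0.0021  0.0004] [ 0.0091  0.0124 -0.0003]
```

View pics/w2.png

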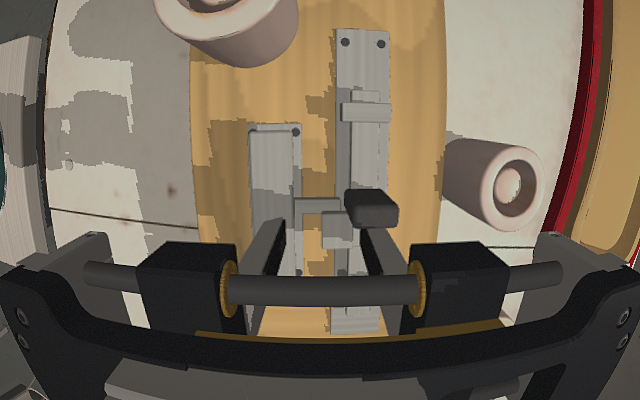

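The wrist view shows the right finger on the block's lid-side face (372,215) and the left finger on the plate (275,235). The block has moved about 5 mm, past the 3 mm of free play, and the plate is about 11 mm down. I keep pushing.

Emit:
step_arm:
  steps:
    - {"jaw": 0.485, "tx": 0.007, "ty": -0.001, "tz": 0.0025, "ax": 0, "ay": 0.006, "az": 0}
    - {"jaw": 0.485, "tx": 0.011, "ty": -0.002, "tz": 0.0025, "ax": 0, "ay": 0.01, "az": 0}
    - {"jaw": 0.485, "tx": 0.015, "ty": -0.002, "tz": 0.0025, "ax": 0, "ay": 0.012, "az": 0}
    - {"jaw": 0.485, "tx": 0.019, "ty": -0.002, "tz": 0.0025, "ax": 0, "ay": 0.012, "az": 0}

```text
time: 4.8
tool_pos: [0.5209, 0.0043, 0.1044]
ee_rot: [3.087, 0.008, 1.665]
wrist_force: [1.9, -7.8, 6.5]
width: 0.0459
```

```bash
python3 -c "
from h import *
tips()
p,g=goal(-.030,.062,.0945,-.04); print(*row(p,g)); look()"
```

```text
A chest [-0.0277  0.0413  0.0949]
B chest [0.0302 0.0412 0.098 ]
F [ 1.9 -7.8  6.5] w 0.0459 t 4.8 j [-0.1   0.03  1.65  0.    1.41 -0.2 ]
[ 0.0207 -0.0022  0.0005] [ 0.0145  0.0084 -0.0011]
top lid edge z 0.088
top plate z [0.092  0.0929 0.0946] 4
side z112-128 Y hist [ 0  0  0  0  1 23  3 11  5  0  0  0  0]
side lid edge z 0.0894
side plate z [0.0944 0.0955 0.1031] 132
```

The lid has sprung up (edge at about 89 mm), with the bolt drawn about 21 mm. I push on to the stop.

Emit:
step_arm:
  steps:
    - {"jaw": 0.485, "tx": 0.007, "ty": -0.001, "tz": 0.0025, "ax": 0.004, "ay": 0.006, "az": 0}
    - {"jaw": 0.485, "tx": 0.011, "ty": -0.002, "tz": 0.0025, "ax": 0.008, "ay": 0.008, "az": 0}
    - {"jaw": 0.485, "tx": 0.015, "ty": -0.002, "tz": 0.0025, "ax": 0.01, "ay": 0.008, "az": 0}
    - {"jaw": 0.485, "tx": 0.019, "ty": -0.002, "tz": 0.0025, "ax": 0.01, "ay": 0.008, "az": 0}
    - {"jaw": 0.485, "tx": 0.022, "ty": -0.002, "tz": 0.0025, "ax": 0.01, "ay": 0.008, "az": 0}

```text
time: 5.4
tool_pos: [0.5194, 0.0221, 0.1046]
ee_rot: [3.091, 0.01, 1.665]
wrist_force: [2.5, -15.2, 6.0]
width: 0.0456
```

```bash
python3 -c "
from h import *
tips()
p,g=goal(-.030,.062,.0945,-.04); print(*row(p,g)); look()"
```

```text
A chest [-0.0276  0.0592  0.0951]
B chest [0.0304 0.0591 0.098 ]
F [  2.5 -15.2   6. ] w 0.0456 t 5.4 j [-0.07  0.03  1.65 -0.    1.41 -0.16]
[ 0.0028 -0.0024  0.0008] [ 0.0102  0.0103 -0.0012]
top lid edge z 0.0882
top plate z [0.0916 0.0942 0.0956] 50
side z112-128 Y hist [ 0  0  0  0  0  0 11 16  8  7  0  0  0]
side lid edge z 0.0893
side plate z [0.0942 0.0955 0.0975] 148
```

Fy has jumped to 15 N at y ≈ 59 mm, so the stop looks close. I push a little more to be sure.

Emit:
step_arm:
  steps:
    - {"jaw": 0.485, "tx": 0.007, "ty": 0, "tz": 0.0025, "ax": 0, "ay": 0.006, "az": 0}
    - {"jaw": 0.485, "tx": 0.009, "ty": 0, "tz": 0.0025, "ax": 0, "ay": 0.008, "az": 0}
    - {"jaw": 0.485, "tx": 0.009, "ty": 0, "tz": 0.0025, "ax": 0, "ay": 0.008, "az": 0}

```text
time: 5.8
tool_pos: [0.5195, 0.0223, 0.1046]
ee_rot: [3.091, 0.02, 1.662]
wrist_force: [-3.0, -20.0, 7.7]
width: 0.0456
```

```bash
python3 -c "
from h import *
tips(); look()"
```

```text
A chest [-0.0274  0.0594  0.0951]
B chest [0.0305 0.0591 0.0981]
F [ -3.  -20.    7.7] w 0.0456 t 5.8 j [-0.06  0.03  1.65 -0.01  1.41 -0.15]
top lid edge z 0.0884
top plate z [0.0926 0.0939 0.095 ] 66
side z112-128 Y hist [ 0  0  0  0  0  0  6 22  6  8  1  0  0]
side lid edge z 0.0895
side plate z [0.0947 0.0957 0.1006] 148
```

The bolt is on its stop: 20 N and no further motion. I rise straight up, which lets the catch follow.

Emit:
step_arm:
  steps:
    - {"jaw": 0.485, "tx": 0.002, "ty": 0, "tz": -0.005, "ax": 0, "ay": 0, "az": 0}
    - {"jaw": 0.485, "tx": 0.001, "ty": 0, "tz": -0.012, "ax": 0, "ay": 0, "az": 0}
    - {"jaw": 0.485, "tx": 0.0, "ty": 0, "tz": -0.022, "ax": 0, "ay": 0, "az": 0}
    - {"jaw": 0.485, "tx": -0.001, "ty": 0, "tz": -0.04, "ax": 0, "ay": 0, "az": 0}
    - {"jaw": 0.485, "tx": -0.003, "ty": 0, "tz": -0.07, "ax": 0, "ay": 0, "az": 0}
    - {"jaw": 0.485, "tx": -0.005, "ty": 0, "tz": -0.1, "ax": 0, "ay": 0, "az": 0}
    - {"jaw": 0.485, "tx": -0.005, "ty": 0, "tz": -0.11, "ax": 0, "ay": 0, "az": 0}

```text
time: 6.6
tool_pos: [0.5155, 0.0201, 0.2185]
ee_rot: [3.085, 0.019, 1.663]
wrist_force: [0.1, -0.1, -0.5]
width: 0.0455
```

```bash
python3 -c "
from h import *
tips(); look()
p,d=snapshot('wrist'); save('w3',p)
for q in('deck_mould','pliers','mould_a'):
  for n in('side','top'):
    p,d=snapshot(n); C=cloud(n,d)
    for s in silhouettes(n,q)[:2]: print(n,q,round(s['confidence'],2),s['rect'],np.median(C[s['pixels']],0).round(3))"
```

```text
A chest [-0.0315  0.0575  0.2089]
B chest [0.0264 0.0574 0.2122]
F [ 0.1 -0.1 -0.5] w 0.0455 t 6.6 j [-0.06 -0.03  1.49 -0.01  1.63 -0.16]
top lid edge z 0.0884
top plate z [0.1029 0.1045 0.1062] 56
side z112-128 Y hist [ 0  0  0  0  0  0  0  0 19 23  1  0  0]
side lid edge z 0.0893
side plate z [0.1049 0.1062 0.1069] 153
side deck_mould 0.59 [300.5, 174.6, 313.1, 199.9] [0.546 0.027 0.092]
side deck_mould 0.55 [263.4, 147.9, 291.4, 181.8] [0.462 0.096 0.123]
side pliers 0.77 [285.0, 280.1, 360.7, 299.3] [ 0.545 -0.289  0.008]
top pliers 0.72 [413.4, 178.4, 433.6, 239.3] [ 0.55  -0.283  0.007]
side mould_a 0.65 [351.6, 205.8, 380.2, 245.8] [ 0.683 -0.143  0.061]
side mould_a 0.59 [337.5, 175.5, 362.7, 216.5] [0.658 0.    0.068]
top mould_a 0.97 [350.0, 149.0, 375.5, 180.0] [ 0.682 -0.118  0.082]
```

View pics/w3.png

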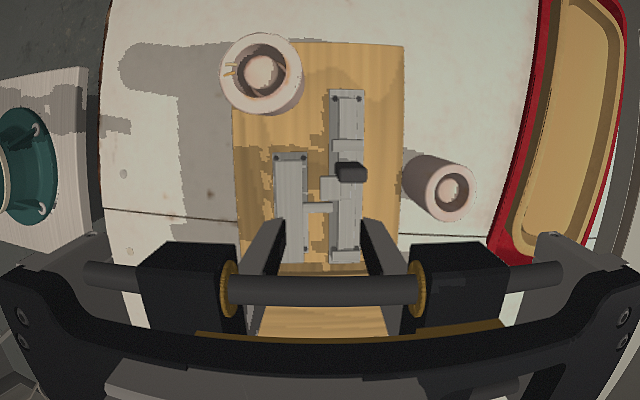

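The wrist view shows the block (350,172) drawn along the bar, the plate (289,205) back up, and the hand clear. One last number, the bolt travel, and then I hand in.

```bash
python3 -c "
from h import *
c,s=np.cos(YAW),np.sin(YAW)
def ctr(d):
    P=cloud('side',d).reshape(-1,3); D=P[:,:2]-O; X=c*D[:,0]+s*D[:,1]; Y=-s*D[:,0]+c*D[:,1]
    m=(abs(X-.028)<.02)&(P[:,2]>.115)&(P[:,2]<.128)&(Y>0)&(Y<.11); return Y[m].min().round(4),Y[m].max().round(4)
p,d=snapshot('side'); print(ctr(np.load('side0.npy')),ctr(d)); tips()
print(close_job())"
```

```text
(np.float64(0.0289), np.float64(0.042)) (np.float64(0.0658), np.float64(0.0809))
A chest [-0.033   0.0566  0.205 ]
B chest [0.0249 0.0563 0.208 ]
F [-0.2 -0.2  0.2] w 0.0455 t 7.4 j [-0.07 -0.03  1.49 -0.01  1.63 -0.16]
the job is handed in; nothing more can be done
None
```

The chest is unbolted and the job is handed in at about 7.4 s. One fingertip held the catch plate about 11 mm down while the other finger pushed the thumb block to its stop. I then rose straight up, so the catch came up behind the drawn bolt.

**Last checks:**
- **Bolt:** the push force rose to 20 N with no further motion, so it is on its stop. Side-camera depth puts the travel at 37–39 mm against a nominal 40 mm, within the cameras' 2 mm accuracy.
- **Lid:** it is ajar, with its edge about 19 mm up.
- **Catch:** the plate is back up at about 106 mm.
- **Hand:** it is clear, with the fingertips at about 0.21 m and wrist force about 0.

**Bystanders:** the pliers and the deck mould are where they were at the start. I checked the two moulds behind the chest only roughly; no contact showed in the views or forces.

**Disagreements:**
- **Misdetections:** the networks sometimes named the wrong thing, such as the bolt block as "deck_mould", so I relied on geometry from depth instead.
- **Refused call:** one early move call was refused because its rows left out the turn values. Nothing moved.

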